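# Draw a vial from the colorimeter and show it to the inspection camera

### The job

Lift the light-shield cap off the colorimeter and set it, mouth down, in the round cap rest beside the well; then draw the sample vial out of the well and hold it up for the inspection camera: in the middle of the camera's view, 130 mm in front of the lens, screw cap uppermost and leaning so that the vial is square to the line of sight and upright in the camera's picture. Finish holding it there still. Do not touch the camera and leave the other things on the bench where they are.

Things in the scene. Friction and masses are not known exactly. Their poses are not given: they have to be found in the camera images.
- colorimeter: white bench instrument, 160 mm deep, 210 wide, fixed to the bench; the sloping panel with display and keys faces the robot. Origin at the middle of its underside, on the bench; x points to its back (away from the robot), y to its left as the robot sees it, z up. Its flat deck is 60 mm high, from x = -35 to +75 mm.
- well (a point): centre of the mouth of the vial well, 72 mm above the bench: the top of a black round collar (36 mm outside, 29 mm inside) that stands 12 mm above the deck. The well goes down to 37 mm above the bench, so the vial's top 18 mm stand out of the collar. Axes as the colorimeter's.
- cap_rest (a point): centre of the floor of the cap rest: an open round recess in the deck, 50 mm wide and 8 mm deep (floor 52 mm above the bench), 105 mm to the right of the well (towards the colorimeter's -y). A cap that is seated there stands flat on this floor with its origin at this point.
- shield_cap: light-shield cap: black ribbed cup, closed at the top, mouth down, 45 mm outside diameter (46 over the ribs), 39 mm inside, 37 mm tall, 35 g. At the start it stands loose on the deck, over the collar and the vial, and lifts straight off (it is clear after 40 mm). Origin at the centre of its lower rim, z up along its axis.
- vial: sample vial with a blue screw cap, standing in the well under the shield cap: 53 mm tall, glass 27 mm in diameter up to 37 mm, then the screw cap, 22 mm in diameter from 40 to 53 mm above its base; about 30 g. The screw cap is tight and does not turn. Origin at the centre of its base, z along its axis towards the screw cap. (Two other vials stand on the bench; they are bystanders.)
- vial_mid (a point): point on the vial's axis 26 mm above its base: the middle of the vial. Axes as the vial's.
- camera_stand: stand of the inspection camera: dark base plate (170 x 130 mm), steel column 20 mm in diameter and 360 mm high, fixed to the bench. Origin on the bench, 200 mm in front of the column (the column stands at x = +200 mm); -x is the side to which the camera looks (towards the robot, more or less), z up.
- lens_front (a point): centre of the lens's front glass (barrel 38 mm in diameter) on the camera head, about 260 to 285 mm above the bench. The camera head is tilted in its yoke on a stiff pivot so that it looks down towards the robot, 11 to 26 degrees below level, differently each time. Axes turn with the head: -x is the line of sight, out of the lens; z is up in the camera's picture; y is level.
- view_point (a point): the point in the air on the line of sight 130 mm in front of the lens's front glass where the middle of the vial belongs, about 200 to 260 mm above the bench. Axes as lens_front: the vial is shown rightly when its z lies along this z (which leans towards the robot). +x points to the lens.
- vial_b: bystander vial, same kind, standing on the bench; leave it
- vial_c: bystander vial with a white cap, standing on the bench; leave it
- petri_low: bystander: lower of two stacked petri dishes, 91 mm wide
- petri_top: bystander: upper petri dish
- weigh_boat: bystander: square white weighing boat, 81 mm wide
- forceps: bystander: steel forceps, 132 mm long
- timer: bystander: small white bench timer, 66 mm tall
- marker: bystander: marker pen on the notebook
Things that resemble listed ones, but are neither listed nor needed, are in the scene too. What is meant by the shield_cap is not yellow, and is the smaller of those in its own colour.

How it is judged:
By the outcome, as a careful person would: the job done as asked, in the order asked, and still so for the second after the job is handed in, while the arm keeps its last pose, push and grip.
It also fails if it takes over 48 s, if anything falls off the work surface, if the arm or the gripper's body presses on something with over 40 N, if the wrist force passes 120 N, or if a joint passes its speed limit or range.

### The arm

A 7-joint arm with a two-finger parallel gripper is mounted at the origin on a cart in front of the work surface, level with it; the furniture and walls round the work are solid. World frame = base frame: x ahead of the robot, y to its left, z up, the work surface at z = 0. Lengths are in m, angles in rad, forces in N, time in s.
With the tool pointing down it reaches from about 0.35 to 0.9 m from the base axis. Payload 19.9 kg.
Tool frame: the origin (TCP) lies between the finger pads; the fingertips stand 14 mm ahead of it and the grasp point (between the pads) lies 5 mm behind it; z points along the fingers, x is the direction in which the jaws open and shut, and the axes are right-handed (so a half turn about z gives the same grasp; the last joint's range is limited). The gripper opens to 94 mm and grips with 3 to 60 N. Pads are 16 mm wide; open, the fingers measure 119 mm over their backs; the gripper's body (75 mm by 177 mm) begins 78 mm behind the grasp point.
Start: joints at [-0.042, 0.417, -0.01, 1.614, 0.005, 1.111, -0.053], TCP at [0.625, 0, 0.219] pointing down, gripper open.
Joint ranges: [-2.81, 2.81], [-0.39, 2.02], [-1.27, 1.25], [0.06, 2.57], [-1.19, 4.33], [0.19, 2], [-2.82, 2.82]. Speed limits (rad/s): [1.89, 1.89, 2.39, 2.39, 3.01, 3.01, 3.01].

### API

Orientations are given as a unit quaternion [w, x, y, z].
In Python, from cell import manip gives the robot as it stands.
- The arm moves only by the tool jog_arm, never from a script. Its arguments are lists of equal length, an entry for each row: "turn": the turn, a rotation vector about the tool's x, y, z in rad, a list of three; "dp": the shift along the tool's x, y, z in mm, a list of three; "fingers": the finger opening in mm, from 0 to 94. In form: {"turn": [[rx, ry, rz], ...], "dp": [[dx, dy, dz], ...], "fingers": [fingers, ...]}. A call has 1 to 10 rows; each row is the pose to reach, as a shift and turn from the pose measured when the call began, along the tool's axes at that moment; what a row does not reach only later rows make up. A row lasts 1/8 s, in which the tool goes at most 62.5 mm and 10.7 degrees, less where a joint would pass 70% of its speed; a pose out of reach is approached as far as the arm can. A call with a gripper value outside its range is refused whole. The fingers move at their own pace and stop on an object; the grip force is fixed at half the most. Time passes only in rows, so rows that repeat a pose let the fingers close. It gives the time, the measured TCP pose, the force and the opening at its end, in the units of the state.
- manip.sense(): the state, without advancing time (a new reading comes with each control period).
- manip.grab_frame(name): name is "scene" or "side" or "wrist"; returns the picture (420x560x3 uint8, blue, green, red); there is no depth.
- manip.calibration(name): a dict with "fx", "fy", "cx", "cy" (pixels), "rvec" (rotation vector, rad) and "tvec" (3), from world to camera coordinates, as OpenCV has them; the wrist camera has in their place "tool_from_camera" (4x4, takes a point from camera to tool coordinates, whose origin is the TCP and whose axes are the tool frame's). Camera axes: x right, y down, z forward; pixel columns grow to the right and rows downward; lengths in m; the calibration is good to about 2 mm. A picture is of the moment at which its call begins: read the wrist's pose just before it. calibration takes no time and is no camera call.
- manip.sign_off(): hands the job in, once; it reports no verdict.
The state is a dict: "clock": time; "q": joint angles; "qvel": joint speeds; "joint_efforts": joint torques, N m; "position": TCP position; "tool_rot": TCP orientation; "contact_force": force on the tool from outside, world axes, zero at the start; "ft_torque": the same for the moment, N m; "gripper_width": finger opening in m.
Only numpy, scipy, OpenCV 4.12 (cv2) and the standard library are available. Lean on these libraries where they do the work, as an engineer would, in place of code of your own. Each camera call takes 0.05 s, during which the arm holds its last target. There are 200 camera calls.

## Working session

There is one attempt and no reset: what is moved stays moved. The work goes in short steps, Python scripts to look and compute and a tool call to move; the robot and the scene stay as the last step left them, time stands still between calls to the robot, and variables do not carry over. Pictures are saved under pics/ and viewed, about 8 in all and at most 12, crops included, and the job is handed in when it is done.

Besides the shell and the picture viewer there is one more tool, called after "Emit:" as name(argument=value, ...), one argument or row to a line, values as JSON. jog_arm: Moves the arm, as the interface text tells. Its arguments: {"type":"object","properties":{"turn":{"type":"array"},"dp":{"type":"array"},"fingers":{"type":"array"}},"required":["turn","dp","fingers"]}

```bash
mkdir -p pics
cat > h.py <<'E'
import numpy as np, cv2
from scipy.spatial.transform import Rotation as R
from cell import manip
def quat(q): return R.from_quat([q[1],q[2],q[3],q[0]])
def pose():
    s=manip.sense(); return np.array(s["position"]), quat(s["tool_rot"]).as_matrix()
def cam(name, P=None):
    c=manip.calibration(name); K=np.array([[c["fx"],0,c["cx"]],[0,c["fy"],c["cy"]],[0,0,1]])
    if name=="wrist":
        p,Rt=P or pose(); T=np.array(c["tool_from_camera"]); Rw=Rt@T[:3,:3]; o=p+Rt@T[:3,3]
    else:
        Rw=cv2.Rodrigues(np.array(c["rvec"],float))[0].T; o=-Rw@np.array(c["tvec"],float).ravel()
    return K,Rw,o
def ray(name,u,v,C=None):
    K,Rw,o=C or cam(name); d=Rw@np.linalg.solve(K,[u,v,1.]); return o,d/np.linalg.norm(d)
def onz(name,u,v,z,C=None):
    o,d=ray(name,u,v,C); return o+d*(z-o[2])/d[2]
def proj(name,X,C=None):
    K,Rw,o=C or cam(name); x=K@(Rw.T@(np.array(X)-o)); return x[:2]/x[2]
def two(r1,r2):
    (a,d),(b,e)=r1,r2; t=np.linalg.lstsq(np.c_[d,-e],b-a,rcond=None)[0]
    p,q=a+t[0]*d,b+t[1]*e; return (p+q)/2,np.linalg.norm(p-q)
E
python3 - <<'E'
from h import *
print(manip.sense())
for n in("scene","side","wrist"):
    im=manip.grab_frame(n); cv2.imwrite(f"pics/{n}0.png",im); K,Rw,o=cam(n); print(n,K[0,0],K[0,2],K[1,2],o.round(3),Rw[:,2].round(3))
E
```

```text
{'clock': 0.0, 'q': array([-0.04149861,  0.41796268, -0.01031948,  1.61417331,  0.00469307,
        1.1106962 , -0.05299273]), 'qvel': array([-0.00046668, -0.0012602 ,  0.00113596, -0.00075717, -0.00082751,
        0.00142018,  0.00106321]), 'joint_efforts': array([ 3.52895018e-03, -8.51262331e+01,  6.40313700e-01, -4.25991547e+01,
       -4.87577857e-02,  1.87510403e-02,  1.73272206e-04]), 'position': array([ 6.24638877e-01, -7.33568627e-07,  2.18832611e-01]), 'tool_rot': array([ 3.91260854e-05,  9.99999815e-01,  1.30552884e-05, -6.06494277e-04]), 'contact_force': array([-0.13304374,  0.58376947, -0.15930534]), 'ft_torque': array([-0.00337172,  0.0723619 ,  0.04777753]), 'gripper_width': 0.09394658000185921}
scene 383.9974495735301 278.8768473411868 206.70932595191456 [-0.009  0.016  1.033] [ 0.565  0.099 -0.819]
side 430.8150865244086 279.42620707599843 209.34401617466366 [ 0.196 -0.724  0.75 ] [ 0.372  0.759 -0.535]
wrist 328.45779080715363 278.11450525424357 209.86226494679423 [0.625 0.07  0.385] [-0.001 -0.245 -0.97 ]
```

View pics/scene0.png

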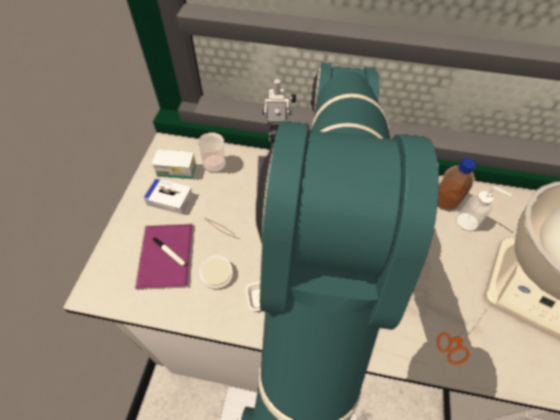

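View pics/side0.png

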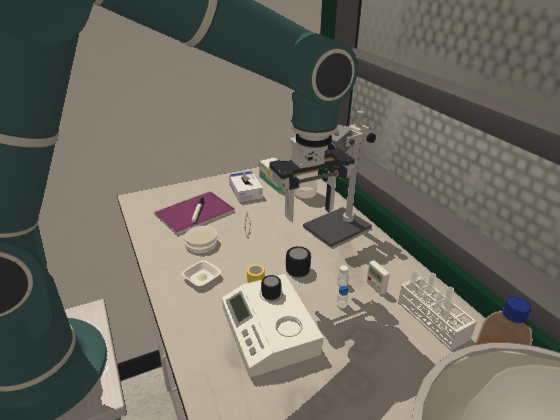

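The side view shows the colorimeter near (270,320), with the shield cap on the well at (271,287) and the cap rest at (289,326). The larger black lookalike is at (298,262), the vials are at (343,275) and (342,297), and the stand's base is at (338,225). In the scene view the arm hides the instrument.

Run:
```python
from h import *
for n,u,v,z in [("cap top",271,281,.097),("rest",289,326,.06),("plate c",338,226,.01),("col foot",348,218,.01),("big cap",298,254,.05)]:
    print(n,onz("side",u,v,z).round(3))
im=cv2.imread("pics/side0.png"); a=cv2.resize(im[100:240,250:400],None,fx=4,fy=4,interpolation=cv2.INTER_CUBIC)
w=cv2.imread("pics/wrist0.png"); cv2.imwrite("pics/c1.png",np.hstack([a[:420,:],]))
```

```text
cap top [ 0.503 -0.06   0.097]
rest [ 0.496 -0.166  0.06 ]
plate c [0.832 0.167 0.01 ]
col foot [0.884 0.191 0.01 ]
big cap [0.633 0.053 0.05 ]
```

View pics/wrist0.png

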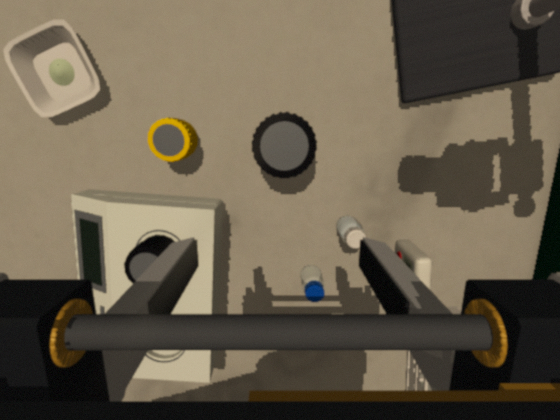

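Emit:
jog_arm(
  turn=[
    [0,0,-0.18],
    [0,0,-0.36],
    [0,0,-0.54],
    [0,0,-0.72],
    [0,0,-0.9],
    [0,0,-1.08],
    [0,0,-1.26],
    [0,0,-1.44],
    [0,0,-1.571],
    [0,0,-1.571],
  ],
  dp=[
    [-20,10,2],
    [-40,20,4],
    [-60,30,6],
    [-80,40,10],
    [-100,50,15],
    [-122,60,19],
    [-122,60,19],
    [-122,60,19],
    [-122,60,19],
    [-122,60,19],
  ],
  fingers=[94,94,94,94,94,94,94,94,94,94],
)

```text
clock: 1.4
position: [0.5026, -0.0601, 0.2]
tool_rot: [-0.0, 0.707, 0.707, -0.0]
contact_force: [0.2, 0.3, -0.4]
gripper_width: 0.094
```

Run:
```python
from h import *
print(*pose())
w=manip.grab_frame("wrist");cv2.imwrite("pics/w1.png",w)
s=manip.grab_frame("side");cv2.imwrite("pics/s1.png",s)
c=manip.grab_frame("scene");cv2.imwrite("pics/c1.png",c)
a=cv2.resize(s[90:240,290:390],None,fx=4,fy=4,interpolation=cv2.INTER_CUBIC)
b=cv2.resize(c[60:210,230:330],None,fx=4,fy=4,interpolation=cv2.INTER_CUBIC)
cv2.imwrite("pics/cam1.png",np.hstack([a,b]))
```

```text
[ 0.50260108 -0.06010076  0.19999057] [[ 6.42836024e-04  9.99999111e-01 -1.16837366e-03]
 [ 9.99999793e-01 -6.42824290e-04  1.04182452e-05]
 [ 9.66717696e-06 -1.16838012e-03 -9.99999317e-01]]
```

View pics/w1.png

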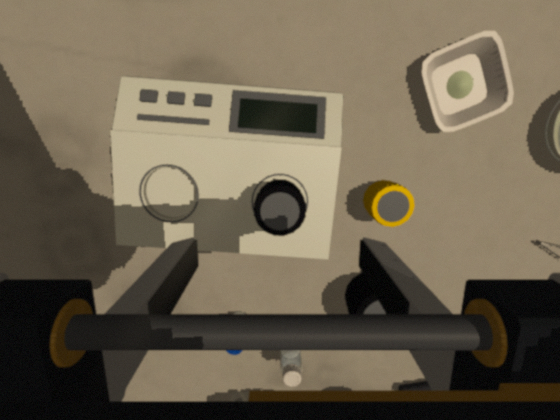

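View pics/cam1.png

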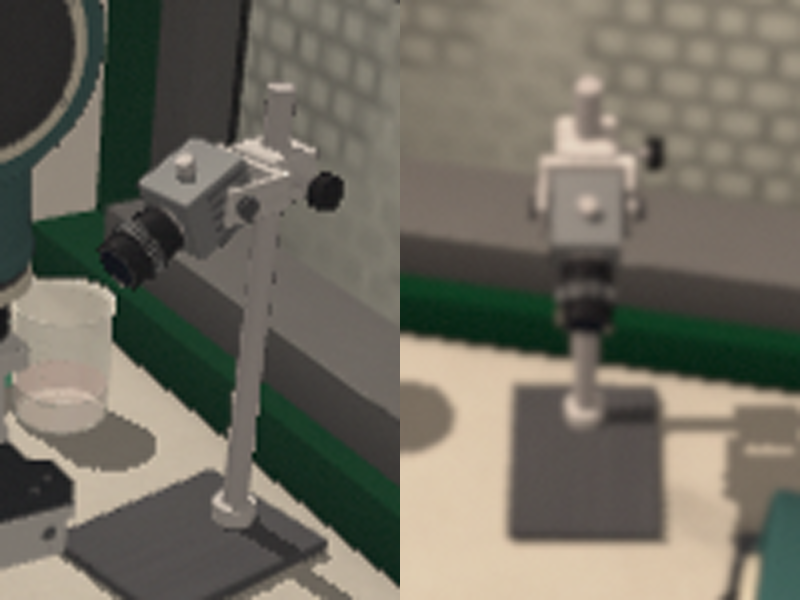

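The wrist view shows the shield cap's top at (280,207), the rest ring at (169,193) and the bystanders clear of the jaws. In the crop, the inspection head is in plain view in both cameras, with the lens front near side px (320,156) and scene px (276,141).

Run:
```python
from h import *
w=cv2.imread("pics/w1.png"); g=cv2.cvtColor(w,cv2.COLOR_BGR2GRAY)
C=cam("wrist")
print(g[207,240:320:4])
for zc,(u,v),r in [(.097,(280,207),45),(.06,(169,193),45)]:
    roi=g[v-r:v+r,u-r:u+r]; m=(roi<60).astype(np.uint8) if zc>.07 else None
    if m is not None:
        n,l,st,ce=cv2.connectedComponentsWithStats(m); 
        for i in range(1,n):
            if st[i,4]>150: print(st[i]+[u-r,v-r,0,0,0],ce[i]+[u-r,v-r])
    c=cv2.HoughCircles(cv2.GaussianBlur(roi,(3,3),0),cv2.HOUGH_GRADIENT,1.,8,param1=80,param2=14,minRadius=17,maxRadius=34)
    for x,y,rr in (c[0][:4] if c is not None else []): 
        p=onz("wrist",x+u-r,y+v-r,zc,C); print(x+u-r,y+v-r,rr,p.round(4))
print(onz("wrist",280,207,.097,C), onz("wrist",169,193,.06,C))
# instrument yaw: front edge of deck (112,130)-(341,147); back edge (116,245)-(330,258)
for a,b,z in [((112,130),(341,147),.06),((116,245),(330,258),.06)]:
    d=onz("wrist",*b,z,C)-onz("wrist",*a,z,C); print(d.round(4))
print(proj("wrist",onz("wrist",280,198,.06,C),C), onz("wrist",280,198,.06,C))
```

```text
[ 92  88  89  55  13  46  79  84  83  86  84  82  85  85  83  23  16 169
 182 181]
[ 252  180   54   55 1371] [277.90007294 207.05835157]
279.5 210.5 19.9 [ 0.5    -0.0592  0.097 ]
280.5 201.5 28.9 [ 0.4922 -0.0583  0.097 ]
269.5 204.5 31.0 [ 0.4948 -0.0676  0.097 ]
285.5 194.5 19.9 [ 0.4863 -0.0542  0.097 ]
167.5 192.5 29.0 [ 0.4915 -0.1652  0.06  ]
176.5 193.5 31.2 [ 0.4925 -0.1567  0.06  ]
158.5 184.5 19.9 [ 0.4838 -0.173   0.06  ]
[ 0.49699543 -0.05876646  0.097     ] [ 0.49202022 -0.16379746  0.06      ]
[0.0157 0.208  0.    ]
[0.0144 0.2118 0.    ]
[280. 198.] [ 0.49715522 -0.05852876  0.06      ]
```

Run:
```python
from h import *
w=cv2.imread("pics/w1.png"); cv2.imwrite("pics/z.png",cv2.resize(w[140:260,120:320],None,fx=4,fy=4,interpolation=cv2.INTER_CUBIC))
```

```text
(no output)
```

View pics/z.png

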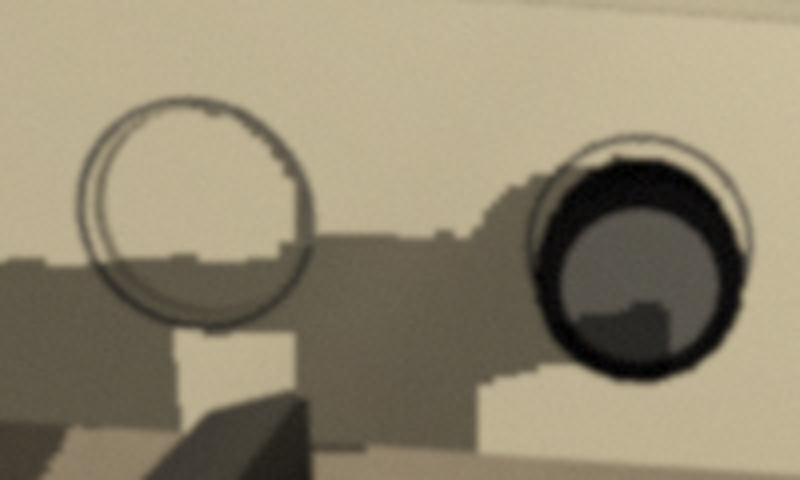

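The crop gives the deck ring round the cap at (280,201.7) and the rest ring at (168.9,193.4). These put the well at (0.500,-0.059) and the rest at (0.492,-0.164). Their spacing of 105.5 mm and the 4° yaw match the deck edges.

Emit:
jog_arm(
  turn=[
    [0,0,0],
    [0,0,0],
    [0,0,0],
    [0,0,0],
    [0,0,0],
    [0,0,0],
    [0,0,0],
    [0,0,0],
    [0,0,0],
    [0,0,0],
  ],
  dp=[
    [1,-2.5,40],
    [1,-2.5,80],
    [1,-2.5,105],
    [1,-2.5,115],
    [1,-2.5,115],
    [1,-2.5,115],
    [1,-2.5,115],
    [1,-2.5,115],
    [1,-2.5,115],
    [1,-2.5,115],
  ],
  fingers=[94,94,94,94,80,55,40,35,35,35],
)

```text
clock: 2.8
position: [0.5001, -0.059, 0.0852]
tool_rot: [-0.0, 0.708, 0.706, -0.0]
contact_force: [0.3, -0.2, 3.3]
gripper_width: 0.0436
```

Emit:
jog_arm(
  turn=[
    [0,0,0],
    [0,0,0],
    [0,0,0],
    [0,0,0],
    [0,0,0],
    [0,0,0],
    [0,0,0],
    [0,0,0],
    [0,0,0],
  ],
  dp=[
    [0,0,0],
    [0,0,-12],
    [0,0,-30],
    [0,0,-60],
    [0,0,-70],
    [-40,-3,-70],
    [-80,-6,-70],
    [-105,-7.8,-70],
    [-105,-7.8,-70],
  ],
  fingers=[35,35,35,35,35,35,35,35,35],
)

```text
clock: 3.92
position: [0.4915, -0.1657, 0.1549]
tool_rot: [-0.0, 0.709, 0.705, -0.001]
contact_force: [0.5, -0.1, -0.4]
gripper_width: 0.0437
```

Run:
```python
from h import *
p,Rt=pose();print(p,manip.sense()["gripper_width"])
w=manip.grab_frame("wrist");cv2.imwrite("pics/w2.png",w)
C=cam("wrist",(p,Rt)); print(proj("wrist",[.5,-.0587,.09],C),proj("wrist",[.4923,-.1638,.06],C))
```

```text
[ 0.49147452 -0.16573963  0.15492867] 0.04372403889859724
[423.23801876 237.00503904] [280.96555012 217.02662817]
```

View pics/w2.png

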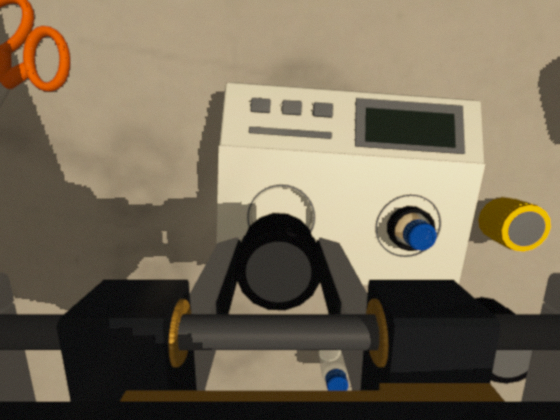

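The vial's blue cap shows at (421,235), predicted (423,237), so the well is confirmed. The rest ring is centred at (281,217), as predicted. The held cap's top disc is at about (279,272).

Run:
```python
from h import *
C=cam("wrist"); p,Rt=pose(); w=cv2.imread("pics/w2.png"); g=cv2.cvtColor(w,cv2.COLOR_BGR2GRAY)
m=((g>50)&(g<110)).astype(np.uint8); m[:, :230]=0;m[:,330:]=0;m[:225]=0;m[310:]=0
n,l,st,ce=cv2.connectedComponentsWithStats(cv2.morphologyEx(m,cv2.MORPH_OPEN,np.ones((3,3))))
for i in range(1,n):
    if st[i,4]>300: print(st[i],ce[i],onz("wrist",*(st[i,:2]+st[i,2:4]/2),.167,C).round(4))
print(p, proj("wrist",[p[0],p[1],.167],C))
print(onz("wrist",281,217,.06,C))
b=((w[:,:,0]>100)&(w[:,:,2]<60)).astype(np.uint8);n,l,st,ce=cv2.connectedComponentsWithStats(b)
for i in range(1,n):
    if st[i,4]>100: print(st[i],ce[i],onz("wrist",*ce[i],.088,C).round(4))
```

```text
[ 0.49175402 -0.16431305  0.15496863] [279.03883174 271.3259948 ]
[ 0.49257838 -0.16229989  0.06      ]
[410 224  26  27 539] [422.31539889 236.39703154] [ 0.5003 -0.057   0.088 ]
[328 377  20  13 219] [337.52511416 383.70319635] [ 0.631  -0.1151  0.088 ]
```

Emit:
jog_arm(
  turn=[
    [0,0,0],
    [0,0,0],
    [0,0,0],
    [0,0,0],
    [0,0,0],
    [0,0,0],
    [0,0,0],
  ],
  dp=[
    [1,0.5,30],
    [1,0.5,55],
    [1,0.5,66],
    [1,0.5,72],
    [1,0.5,76],
    [1,0.5,77.5],
    [1,0.5,77.5],
  ],
  fingers=[35,35,35,35,35,35,35],
)

```text
clock: 4.85
position: [0.4923, -0.1633, 0.0778]
tool_rot: [-0.0, 0.709, 0.706, -0.0]
contact_force: [0.4, 0.2, -0.1]
gripper_width: 0.0432
```

Emit:
jog_arm(
  turn=[
    [0,0,0],
    [0,0,0],
    [0,0,0],
    [0,0,0],
    [0,0,0],
    [0,0,0],
    [0,0,0],
    [0,0,0],
    [0,0,0],
    [0,0,0],
  ],
  dp=[
    [0,0,0.5],
    [0,0,0.5],
    [0,0,0.5],
    [0,0,0],
    [0,0,-40],
    [0,0,-80],
    [35,3,-80],
    [70,5,-80],
    [105,8,-80],
    [105,8,-80],
  ],
  fingers=[35,47,60,70,70,60,50,46,46,46],
)

```text
clock: 6.1
position: [0.501, -0.0559, 0.1579]
tool_rot: [-0.0, 0.707, 0.707, -0.0]
contact_force: [0.4, -0.4, -0.2]
gripper_width: 0.0461
```

Run:
```python
from h import *
p,Rt=pose();print(p,manip.sense()["gripper_width"])
C=cam("wrist",(p,Rt));w=manip.grab_frame("wrist");cv2.imwrite("pics/w3.png",w)
print(proj("wrist",[.4923,-.1635,.089],C))
b=((w[:,:,0]>100)&(w[:,:,2]<60)).astype(np.uint8);n,l,st,ce=cv2.connectedComponentsWithStats(b)
for i in range(1,n):
    if st[i,4]>100: print(st[i],ce[i],onz("wrist",*ce[i],.088,C).round(4))
```

```text
[ 0.501035   -0.05593677  0.15793456] 0.046147120607082294
[133.15360779 213.88109178]
[275 212  14  23 171] [282.33333333 221.88888889] [ 0.4988 -0.0531  0.088 ]
[214 367  21  17 279] [223.77060932 374.87096774] [ 0.6339 -0.1024  0.088 ]
```

View pics/w3.png

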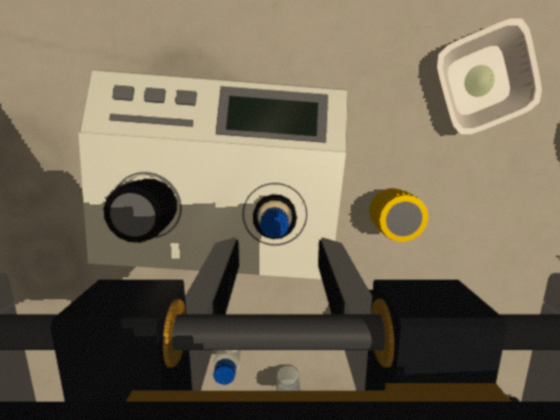

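The cap now stands in the rest, top at (130,217), with the ring visible round its base. The vial's blue top is at (274,221), between the open fingers.

Emit:
jog_arm(
  turn=[
    [0,0,0],
    [0,0,0],
    [0,0,0],
    [0,0,0],
    [0,0,0],
    [0,0,0],
    [0,0,0],
    [0,0,0],
    [0,0,0],
    [0,0,0],
  ],
  dp=[
    [-2,-1,25],
    [-2,-1,50],
    [-2,-1,65],
    [-2,-1,70],
    [-2,-1,70],
    [-2,-1,70],
    [-2,-1,70],
    [-2,-1,70],
    [-2,-1,70],
    [-2,-1,70],
  ],
  fingers=[46,46,46,46,46,35,25,15,15,15],
)

```text
clock: 7.4
position: [0.5002, -0.0594, 0.0883]
tool_rot: [-0.0, 0.708, 0.706, 0.0]
contact_force: [-0.0, 2.0, 6.6]
gripper_width: 0.0203
```

Emit:
jog_arm(
  turn=[
    [0,0,0],
    [0,0,0],
    [0,0,0],
    [0,0,0],
    [0,0,0],
    [0,0,0],
    [0,0,0],
  ],
  dp=[
    [0,0,0],
    [0,0,-10],
    [0,0,-25],
    [0,0,-45],
    [0,0,-80],
    [0,0,-120],
    [0,0,-120],
  ],
  fingers=[15,15,15,15,15,15,15],
)

```text
clock: 8.28
position: [0.5016, -0.0595, 0.2119]
tool_rot: [0.002, 0.708, 0.706, 0.002]
contact_force: [0.2, -0.6, -0.8]
gripper_width: 0.0205
```

Run:
```python
from h import *
p,Rt=pose();print(p,manip.sense()["gripper_width"])
for n in("wrist","side","scene"): cv2.imwrite(f"pics/{n}4.png",manip.grab_frame(n))
s=cv2.imread("pics/side4.png");c=cv2.imread("pics/scene4.png");w=cv2.imread("pics/wrist4.png")
z=lambda im,x,y,ww,hh,f:cv2.resize(im[y:y+hh,x:x+ww],None,fx=f,fy=f,interpolation=cv2.INTER_CUBIC)
top=np.hstack([z(s,305,100,80,60,5),z(c,250,70,80,60,5)])
bot=np.hstack([z(s,220,200,133,100,3)[:, :399],z(w,200,180,133,100,3)[:,:399]])
cv2.imwrite("pics/m4.png",np.vstack([top,cv2.copyMakeBorder(bot,0,0,0,800-bot.shape[1],cv2.BORDER_CONSTANT)]))
```

```text
[ 0.50162693 -0.05954231  0.21188846] 0.02049749117266027
```

View pics/m4.png

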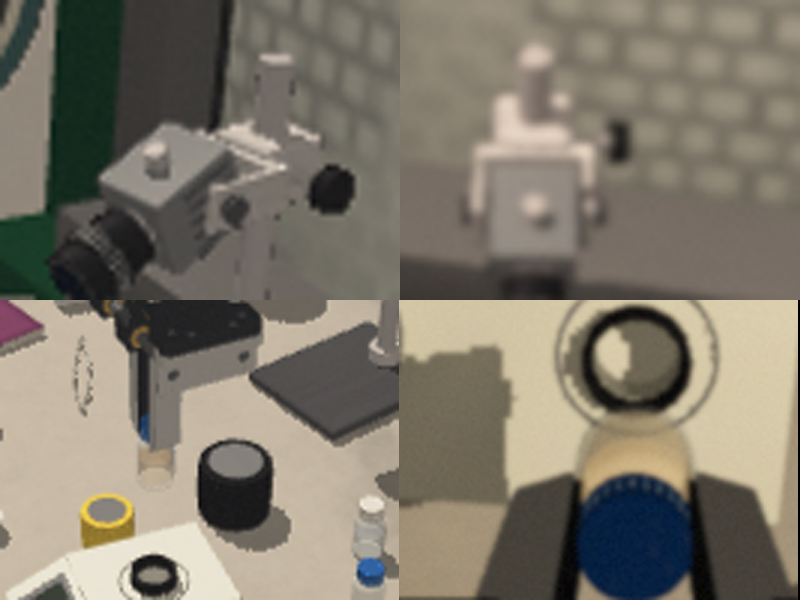

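I have the vial between the pads, hanging straight, and the well is empty. The head's box and barrel can be read in both views, so I'll triangulate a first estimate.

Run:
```python
from h import *
S=lambda x,y:ray("side",305+x/5,100+y/5); C=lambda x,y:ray("scene",250+(x-400)/5,70+y/5)
P={}
for n,s,c in [("FL",(102,197),(487,260)),("BL",(168,125),(490,165)),("FR",(165,225),(577,260)),("BR",(240,153),(578,165)),
  ("knob",(155,160),(534,203)),("coltop",(276,60),(535,52))]:
    p,e=two(S(*s),C(*c)); P[n]=p; print(n,p.round(3),round(e,4))
p,e=two(ray("side",319.5,155.5),ray("scene",276.75,140.5)); print("lens",p.round(3),e.round(4))
for a,b in[("BL","FL"),("BR","FR")]:
    d=P[a]-P[b]; print(np.linalg.norm(d).round(3),"pitch",np.degrees(np.arctan2(d[2],np.hypot(*d[:2]))).round(1),"yaw",np.degrees(np.arctan2(d[1],d[0])).round(1))
print("col foot/top side", onz("side",290+232/4,90+512/4,.01), onz("scene",230+182/4,60+408/4,.01))
# plate corners scene crop cam1
q=[onz("scene",230+(x-400)/4,60+y/4,.012) for x,y in[(511,537),(662,537),(658,385),(515,382)]];print(np.round(q,3))
```

```text
FL [0.779 0.191 0.291] 0.0011
BL [0.822 0.198 0.322] 0.002
FR [0.787 0.142 0.293] 0.0014
BR [0.835 0.15  0.321] 0.0042
knob [0.797 0.169 0.319] 0.0019
coltop [0.879 0.184 0.356] 0.0005
lens [0.742 0.157 0.265] 0.0036
0.053 pitch 35.9 yaw 9.1
0.056 pitch 29.5 yaw 10.2
col foot/top side [0.8837451  0.19115967 0.01      ] [0.88298994 0.18755067 0.01      ]
[[0.73  0.217 0.012]
 [0.755 0.094 0.012]
 [0.922 0.126 0.012]
 [0.9   0.252 0.012]]
```

Emit:
jog_arm(
  turn=[
    [0,0,0],
    [0,0.15,0],
    [0,0.3,0],
    [0,0.45,0],
    [0,0.6,0],
    [0,0.75,0],
    [0,0.9,0],
    [0,0.9,0],
    [0,0.9,0],
    [0,0.9,0],
  ],
  dp=[
    [0,20,-45],
    [5,60,-90],
    [10,100,-130],
    [20,140,-170],
    [25,180,-200],
    [30,220,-218],
    [40,250,-218],
    [40,278,-218],
    [40,278,-218],
    [40,278,-218],
  ],
  fingers=[15,15,15,15,15,15,15,15,15,15],
)

```text
clock: 9.68
position: [0.7777, -0.0199, 0.4255]
tool_rot: [-0.308, 0.637, 0.636, 0.308]
contact_force: [0.3, -0.2, 0.1]
gripper_width: 0.0204
```

Run:
```python
from h import *
P=pose();print(*P,manip.sense()["gripper_width"])
w=manip.grab_frame("wrist"); cv2.imwrite("pics/w5.png",w); np.savez("p5.npz",p=P[0],R=P[1])
s=manip.grab_frame("side"); cv2.imwrite("pics/s5.png",s)
C=cam("wrist",P); u,v=proj("wrist",[.76,.16,.27],C); print(u,v,C[2])
x0=int(np.clip(u-130,0,300));y0=int(np.clip(v-90,0,240)); print(x0,y0)
cv2.imwrite("pics/w5c.png",cv2.resize(w[y0:y0+180,x0:x0+260],None,fx=3,fy=3,interpolation=cv2.INTER_CUBIC))
```

```text
[ 0.77772821 -0.01986305  0.42545499] [[ 1.93845598e-03  9.99997940e-01  6.02699394e-04]
 [ 6.21510351e-01 -1.67693112e-03  7.83404156e-01]
 [ 7.83403552e-01 -1.14401055e-03 -6.21512322e-01]] 0.020399118403017433
269.5091389547645 171.41563211120138 [ 0.70647855 -0.14980954  0.52897191]
139 81
```

View pics/w5c.png

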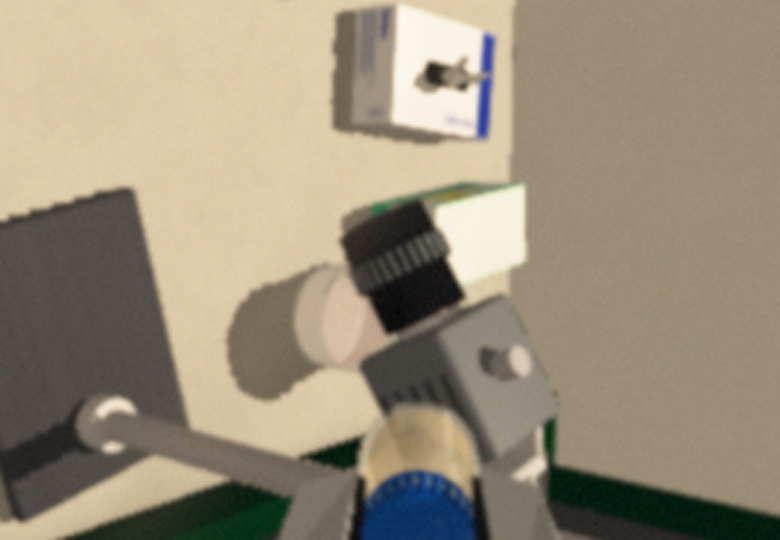

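The wrist close-up, at scale 3 with offset (139,81), shows the barrel sideways. Its front edge runs (342,240) to (418,198), its rear (390,333) to (465,297), and the box's long edges are also visible.

Run:
```python
from h import *
f=np.load("p5.npz"); C=cam("wrist",(f["p"],f["R"]))
W=lambda x,y:ray("wrist",139+x/3,81+y/3,C); S=lambda x,y:ray("side",305+x/5,100+y/5)
L=[("W barrel R",W,(418,198),(465,297)),("W barrel L",W,(342,240),(390,333)),("W axis",W,(380,219),(427.5,315)),
("W box mid",W,(440,330),(495,458)),("W box R",W,(503,297),(553,400)),
("S top R",S,(165,225),(240,153)),("S top L",S,(102,197),(168,125))]
N=[]
for n,F,a,b in L:
    v=np.cross(F(*a)[1],F(*b)[1]); v/=np.linalg.norm(v); N.append(v)
    out=[]
    for psi in np.radians([9,11.3,13.5]):
        h=np.array([np.cos(psi),np.sin(psi),0]); out.append(np.degrees(np.arctan2(-v@h,v[2])))
    print(n,[round((o+90)%180-90,1) for o in out])
d=np.linalg.svd(np.array(N))[2][2]; d*=np.sign(d[0]); print("joint: pitch",np.degrees(np.arcsin(d[2])),"yaw",np.degrees(np.arctan2(d[1],d[0])))
for s in[(319.5,155.5),(318.6,154),(318,156)]:
    p,e=two(W(380,219),ray("side",*s)); print("lens",p.round(4),e.round(4))
# wrist ray only, with vertical plane through column
for col in[(.8835,.189)]:
    psi=np.radians(11.3); n=np.array([-np.sin(psi),np.cos(psi),0]); 
    for nm,px in[("front",(380,219)),("rear",(427.5,315))]:
        o,dd=W(*px); t=(n@(np.array([*col,0])-o))/(n@dd); print(nm,(o+t*dd).round(4))
print("lens px diam mm:",np.hypot(76,42)/3/328*np.linalg.norm(C[2]-[.745,.16,.265]))
# column foot and plate edge seen by wrist
a,b=onz("wrist",139+134/3,81+188/3,.012,C),onz("wrist",139+190/3,81+425/3,.012,C);print(a,b,np.degrees(np.arctan2(*(b-a)[1::-1])))
print("colfoot",onz("wrist",139+112/3,81+424/3,.015,C))
```

```text
W barrel R [np.float64(26.0), np.float64(24.2), np.float64(22.5)]
W barrel L [np.float64(28.3), np.float64(26.2), np.float64(24.1)]
W axis [np.float64(27.1), np.float64(25.1), np.float64(23.2)]
W box mid [np.float64(22.9), np.float64(21.0), np.float64(19.1)]
W box R [np.float64(26.8), np.float64(25.1), np.float64(23.5)]
S top R [np.float64(30.7), np.float64(28.7), np.float64(26.6)]
S top L [np.float64(36.0), np.float64(34.1), np.float64(32.2)]
joint: pitch -8.838144129637683 yaw 44.14041995160367
lens [0.7386 0.1513 0.2703] 0.0021
lens [0.7376 0.1517 0.2726] 0.0024
lens [0.7391 0.1583 0.2651] 0.0007
front [0.7391 0.1601 0.264 ]
rear [0.7779 0.1679 0.2826]
lens px diam mm: 0.03607778778562584
[0.73656969 0.22387006 0.012     ] [0.89487156 0.25521883 0.012     ] 11.201448460853426
colfoot [0.87919865 0.19304945 0.015     ]
```

Run:
```python
from h import *
f=np.load("p5.npz"); C=cam("wrist",(f["p"],f["R"]))
def pit(v,psi=np.radians(11.2)):
    h=np.array([np.cos(psi),np.sin(psi),0]); o=np.degrees(np.arctan2(-v@h,v[2])); return (o+90)%180-90
for nm,im,box,CC,th in[("wrist","w5.png",(245,140,300,195),C,60),("side","s1.png",(311,135,340,165),cam("side"),60),("side","s5.png",(311,135,340,165),cam("side"),60)]:
    g=cv2.cvtColor(cv2.imread("pics/"+im),cv2.COLOR_BGR2GRAY); x0,y0,x1,y1=box
    m=(g[y0:y1,x0:x1]<th).astype(np.uint8)
    m=cv2.morphologyEx(m,cv2.MORPH_CLOSE,np.ones((5,5)))
    n,l,st,ce=cv2.connectedComponentsWithStats(m); i=1+st[1:,4].argmax(); m=(l==i)
    ys,xs=np.nonzero(m); r=cv2.minAreaRect(np.c_[xs+x0,ys+y0].astype(np.float32)); bp=cv2.boxPoints(r)
    print(nm,im,st[i],r,bp.round(1).tolist())
    for j in range(4):
        a,b=bp[j],bp[(j+1)%4]; v=np.cross(ray(nm,*a,CC)[1],ray(nm,*b,CC)[1]); print("   edge",j,np.linalg.norm(a-b).round(1),round(pit(v),1))
    if nm=="wrist": print("\n".join("".join("#" if t else "." for t in row) for row in m[::1]))
    else: print("\n".join(" ".join("%3d"%t for t in row) for row in g[y0:y1,x0:x1])) if im=="s1.png" else 0
```

```text
wrist w5.png [  9   8  39  44 976] ((272.9000244140625, 169.3000030517578), (37.11872863769531, 29.068883895874023), 63.43495178222656) [[251.60000610351562, 159.1999969482422], [277.6000061035156, 146.1999969482422], [294.20001220703125, 179.39999389648438], [268.20001220703125, 192.39999389648438]]
   edge 0 29.1 -67.9
   edge 1 37.1 25.9
   edge 2 29.1 -63.4
   edge 3 37.1 25.2
.......................................................
.......................................................
.......................................................
.......................................................
.......................................................
.......................................................
.......................................................
.......................................................
................................##.....................
............................#######....................
...........................########....................
.........................###########...................
.....................###############........
[... 5582 characters left out ...]
  63  65  65  65
173 177 188 183  84  90  43  47  55  94  38  43  32  31  54  53  56  56  57  59  60  60  60  62  61  63  63  64  65
165 170 173 177 175 187  91  39  46  48  48  47  30  48  48  51  53  55  56  58  58  58  60  62  61  61  63  64  63
157 148 161 170 178 185 189  96  39  47  48  48  48  49  50  49  51  55  55  56  57  57  59  59  60  62  62  62  63
155 157 158 158 163 187 187 198  35  39  43  47  47  48  49  49  49  49  53  55  55  57  58  58  59  59  62  62  62
side s5.png [  0   0  25  30 521] ((323.0, 149.5), (29.0, 24.0), 90.0) [[311.0, 135.0], [335.0, 135.0], [335.0, 164.0], [311.0, 164.0]]
   edge 0 24.0 -13.5
   edge 1 29.0 -83.7
   edge 2 24.0 -16.1
   edge 3 29.0 -86.2
```

The wrist mask's rectangle gives pitch 25–26°, and the hand-picked edges give 24–26°, with one box edge at 21°. The plate gives yaw 11.2°. With the glass centre at side px (318.2,156.3), the lens lies at about (0.739,0.158,0.265), inside the given height range. I'll work out the move now.

```bash
cat > goal.py <<'E'
from h import *
def goal(pitch,yaw=11.3,lens=(.739,.159,.265),k=.0253):
    a,b=np.radians([pitch,yaw]); xc=np.array([np.cos(a)*np.cos(b),np.cos(a)*np.sin(b),np.sin(a)]); yc=np.array([-np.sin(b),np.cos(b),0]); zc=np.cross(xc,yc)
    vp=np.array(lens)-.13*xc; return vp+k*zc, np.c_[yc,xc,-zc], vp
def rel(pt,Rg):
    p,Rt=pose(); print("turn",R.from_matrix(Rt.T@Rg).as_rotvec().round(3),"dp",(Rt.T@(pt-p)*1000).round(1))
E
python3 - <<'E'
from goal import *
pt,Rg,vp=goal(25); print(pt,vp); rel(np.array([.54,.06,.33]),Rg); rel(pt,Rg)
E
```

```text
[0.612979   0.13381852 0.23298921] [0.62346397 0.13591362 0.21005963]
turn [-0.316 -0.839 -0.377] dp [ -26.1 -237.7  122.3]
turn [-0.316 -0.839 -0.377] dp [ -56.1 -164.8  240.6]
```

Emit:
jog_arm(
  turn=[
    [-0.03,-0.084,-0.038],
    [-0.08,-0.21,-0.094],
    [-0.13,-0.336,-0.151],
    [-0.18,-0.478,-0.215],
    [-0.22,-0.587,-0.264],
    [-0.27,-0.713,-0.32],
    [-0.316,-0.839,-0.377],
    [-0.316,-0.839,-0.377],
    [-0.316,-0.839,-0.377],
    [-0.316,-0.839,-0.377],
  ],
  dp=[
    [-3,-35,0],
    [-6,-75,10],
    [-10,-115,30],
    [-14,-150,50],
    [-18,-185,80],
    [-22,-215,100],
    [-26,-238,122],
    [-26,-238,122],
    [-26,-238,122],
    [-26,-238,122],
  ],
  fingers=[15,15,15,15,15,15,15,15,15,15],
)

```text
clock: 11.02
position: [0.5402, 0.0588, 0.3306]
tool_rot: [0.137, 0.62, 0.754, 0.168]
contact_force: [0.7, -0.5, 0.7]
gripper_width: 0.0205
```

Run:
```python
from goal import *
pt,Rg,vp=goal(25); print(pose()[0],manip.sense()["q"].round(2)); rel(pt,Rg)
```

```text
[0.54021071 0.05882863 0.33061603] [ 0.27 -0.05 -0.41  1.99 -0.06  0.76  1.66]
turn [ 0.     0.001 -0.002] dp [ 59.4  36.6 124.8]
```

Emit:
jog_arm(
  turn=[
    [0,0,0],
    [0,0,0],
    [0,0,0],
    [0,0,0],
    [0,0,0],
    [0,0,0],
    [0,0,0],
  ],
  dp=[
    [15,8,30],
    [30,16,60],
    [45,26,90],
    [54,33,112],
    [59.5,36.5,125],
    [59.5,36.5,125],
    [59.5,36.5,125],
  ],
  fingers=[15,15,15,15,15,15,15],
)

```text
clock: 11.9
position: [0.6131, 0.1332, 0.2331]
tool_rot: [0.137, 0.62, 0.754, 0.167]
contact_force: [0.4, -0.3, -1.0]
gripper_width: 0.0206
```

Run:
```python
from goal import *
pt,Rg,vp=goal(25); p,Rt=pose(); print(p,pt); rel(pt,Rg)
s=manip.grab_frame("side"); cv2.imwrite("pics/s6.png",s)
for n,X in[("lens",vp+.13*Rg[:,1]),("vp",vp),("vial base",vp+.026*Rg[:,2]),("vial top",vp-.027*Rg[:,2])]: print(n,proj("side",X))
z=lambda im,x,y,ww,hh,f:cv2.resize(im[y:y+hh,x:x+ww],None,fx=f,fy=f,interpolation=cv2.INTER_CUBIC)
cv2.imwrite("pics/s6c.png",np.hstack([z(s,250,110,100,120,5),z(s,230,260,60,120,5)]))
```

```text
[0.61314789 0.13320141 0.23311199] [0.612979   0.13381852 0.23298921]
turn [ 0.     0.001 -0.003] dp [ 0.6 -0.1  0.1]
lens [317.7635075  155.84538561]
vp [281.76181683 187.01221583]
vial base [285.00037167 193.71684057]
vial top [278.28301822 179.81022594]
```

View pics/s6c.png

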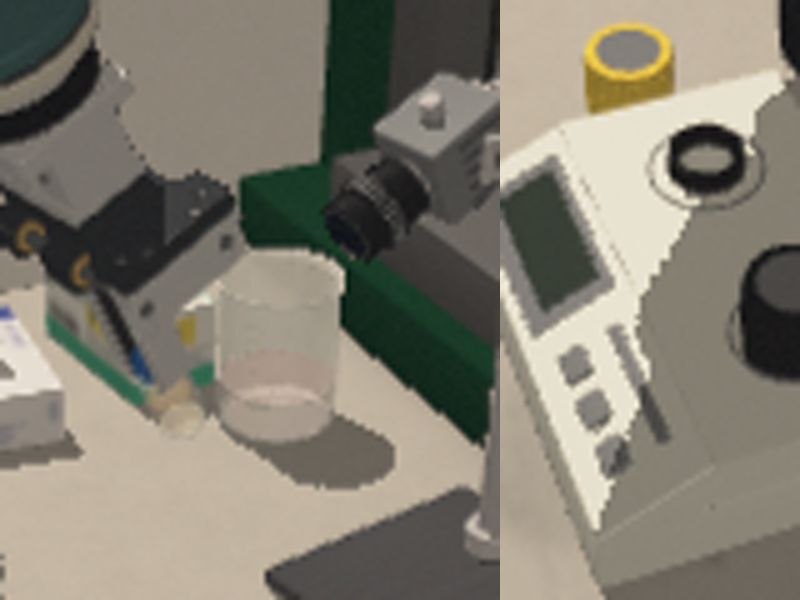

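The vial's base shows at side px (286,192), predicted (285,194), and the lens agrees within about 1.5 px. The barrel edges' mean slope in this view fits 25°. Last check: is the shield cap seated, going by the height of its top?

Run:
```python
from h import *
for z in(.089,.097): print(z,proj("side",[.4923,-.1635,z]))
print("base ellipse at",proj("side",[.4923,-.1635,.06]))
g=cv2.cvtColor(cv2.imread("pics/s6.png"),cv2.COLOR_BGR2GRAY)[300:345,270:315]
m=(g<45).astype(np.uint8); n,l,st,ce=cv2.connectedComponentsWithStats(m); i=1+st[1:,4].argmax(); print("black",st[i]+[270,300,0,0,0])
print("\n".join("".join("#" if t<45 else "+" if t<90 else "." for t in r) for r in g[::2]))
# predicted silhouette extents for seated / on deck
th=np.linspace(0,6.28,60)
for b in(.052,.06):
    q=np.array([proj("side",[.4923+.0228*np.cos(t),-.1635+.0228*np.sin(t),zz]) for t in th for zz in(max(b,.06),b+.037)]); print(b,q.min(0).round(1),q.max(0).round(1))
s=manip.sense(); print(s["clock"],s["gripper_width"],np.abs(s["qvel"]).max())
```

```text
0.089 [287.33712412 316.0138253 ]
0.097 [287.41969136 313.23729798]
base ellipse at [287.04436598 325.85854028]
black [278 309  22  27 326]
.......+.....................................
.............................................
.............................................
.............................................
.............................................
............+####+++++##+....................
..........+##++++++++++++##+.................
.........+##+++++++++++++++##+...............
........+##++++++++++++++++##+...............
........+##++++++++++++++++###...............
........#####+++++++++++++####...............
........##########++#+########+..............
........#####################+.+.............
........+####################+...............
........+####################..+.............
........+####################................
.........+##################++...............
...........++############++..................
..................+++........................
.............................................
.............................................
.............................................
.............................................
0.052 [276.2 308. ] [298.4 334.3]
0.06 [276.2 305.2] [298.5 334.3]
11.95 0.020151456853303575 0.007308497872792391
```

Emit:
jog_arm(
  turn=[
    [0,0,0],
    [0,0,0],
    [0,0,0],
    [0,0,0],
  ],
  dp=[
    [0.5,0,0],
    [0.5,0,0],
    [0.5,0,0],
    [0.5,0,0],
  ],
  fingers=[15,15,15,15],
)

```text
clock: 12.45
position: [0.6131, 0.1337, 0.2334]
tool_rot: [0.138, 0.62, 0.754, 0.168]
contact_force: [0.8, -0.0, -0.0]
gripper_width: 0.0205
```

```bash
python3 -c "
from goal import *
pt,Rg,_=goal(25); rel(pt,Rg); print(abs(manip.sense()['qvel']).max()); print(manip.sign_off())"
```

```text
turn [ 0.001  0.001 -0.003] dp [ 0.2 -0.2  0.4]
0.0013039904535181355
the job is handed in; nothing more can be done
None
```

I lifted the shield cap off and set it mouth down in the rest. I then drew the vial out by its screw cap and am holding it still at the camera's view point. The job was handed in at about 12.5 s of the 48 s allowed.

**Last checks:**
- **Tool pose:** within 0.5 mm and 0.2° of the target I computed, with the joints practically still and the grip at 20.5 mm.
- **Vial:** its base shows in the side view within about 2 px of where it should be.
- **Shield cap:** its top edge in the side view is at row 309. A seated cap would show at 308, and one resting on the deck at 305.

**Where the measurements disagreed:**
- **Camera tilt:** I used 25°. Most edges in the wrist close-up gave 24–26°, but one box edge gave 21° and two coarse side-view edges gave 29–34°. The barrel edges in the side view fit 25°.
- **Lens position:** in the last picture the lens was about 1.5 px from my estimate, roughly 3 mm.

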